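# Square the pill case into the tray corner

### The job

Slide the flat rectangular pill case along the tray, without picking it up, until it is snug in the corner where the tray's two raised rims meet, its long side along the long rim and its short side against the short rim, so it can be found and gripped there by feel. Leave the round tin on the tray and the white pill jar on the table where they are.

Things in the scene. Friction and masses are not known exactly. Their poses are not given: they have to be found in the camera images.
- pill_case: Flat white plastic pill case with four flip lids on top, a rectangular box 70 mm (its x) by 45 mm (its y) and 14 mm high, about 60 g, loose, lying flat on the tray. Origin: centre of its underside; z up. At the start its long side lies within about 25 degrees of the direction of the tray's long rim, and it is at least 30 mm clear of both rims.
- tray: Fixed wooden tray, z up, origin under the floor's centre at table height. Floor 260 mm (x) by 200 mm (y), its top 8 mm above the table. Only two rims, 10 mm thick, rising 18 mm above the floor: long rim on the +y edge (inner face y = +100 mm), short rim on the +x edge (inner face x = +130 mm), meeting at (+130, +100). Other edges open. Snug case: centre at tray (+95, +77.5) mm.
- tin: Closed round aluminium tin, 54 mm in diameter, 16 mm high, loose on the tray's floor in the corner at the end of the short rim away from the long rim (tray +x, -y). A bystander. Origin: centre of its underside.
- jar: Closed white upright pill jar, 54 mm in diameter, 85 mm high, loose on the table to the left or right of the tray. A bystander. Origin: centre of its underside.
There are look-alikes about, which are no part of the job. Leave any black or purple look-alike of the pill_case alone.

How it is judged:
By the outcome, as a careful person would: the job done as asked, in the order asked, and still so for the second after the job is handed in, with the robot touching nothing.
It also fails if it takes over 35 s, if anything falls off the work surface, if the arm or the gripper's body presses on something with over 40 N, if the wrist force passes 120 N, or if a joint passes its speed limit or range.

### The arm

A 6-joint arm with a two-finger parallel gripper is mounted at the origin on the work surface. World frame = base frame: x ahead of the robot, y to its left, z up, the work surface at z = 0. Lengths are in m, angles in rad, forces in N, time in s.
With the tool pointing down it reaches from about 0.425 to 0.95 m from the base axis. Payload 3.5 kg.
Tool frame: the origin (TCP) lies on the centre line of the jaws, within the pads' length; the fingertips stand 25 mm ahead of it and the grasp point (between the pads) lies 6 mm ahead of it (ctrl.finger_overhang is the distance from the TCP to the fingertips, in m); z points along the fingers, y is the line along which they close (so a half turn about z gives the same grasp; the last joint's range is limited). The gripper opens to 85 mm and grips with 20 to 120 N. Pads are 22 mm wide; open, the fingers measure 114 mm over their backs; the gripper's body (76 mm by 85 mm) begins 54 mm behind the grasp point. The pads swing forward as they close: fully open they stand 13 mm farther back than shut.
Start: joints at [-1.405, 0.286, 1.577, -0, 1.279, -0.15], TCP at [0.21, -0.642, 0.256] pointing down, gripper open.
Joint ranges: [-2.77, 2.77], [-0.9, 2.22], [0.21, 2.48], [-1.53, 4.67], [0.24, 2.81], [-2.84, 2.84]. Speed limits (rad/s): [2.79, 2.79, 3.14, 3.14, 3.14, 3.14].

### API

Orientations are given as a unit quaternion [x, y, z, w].
In Python, from plant import get_state, imaging, job, ctrl gives the robot as it stands.
- The arm moves only by the tool jog_arm, never from a script. Its argument "increments" is a list of rows, each an object of numbers: "dx", "dy", "dz": the shift along the world's x, y, z each as a share of 12 cm, from -1 to 1; "ax", "ay", "az": the turn, a rotation vector about the world's x, y, z each as a share of pi/2 rad, from -1 to 1; "gripper": the gripper command: -1 is shut, 1 is fully open, values between are in proportion. A call has 1 to 10 rows; each row is the pose to reach, as a shift and turn from the pose commanded when the call began; what a row does not reach only later rows make up. A row lasts 1/10 s, in which the tool goes at most 50 mm and 8.59 degrees, less where a joint would pass 70% of its speed; a pose out of reach is approached as far as the arm can. A call with a number of a shift or a turn outside -1 to 1 is refused whole. A call with a gripper value outside its range is refused whole. The fingers move at their own pace and stop on an object; "force" is the grip in N (left out, the last holds). Time passes only in rows, so rows that repeat a pose let the fingers close. It gives the time, the measured TCP pose, the force, the opening and the grip force at its end, in the units of the state.
- get_state(): the state, without advancing time (a new reading comes with each control period).
- imaging.read_camera(name): name is "side" or "top"; returns a dict with "frame" (480x640x3 uint8, blue, green, red), "depth" (480x640 float32, m along the optical axis (not along the pixel's ray), 0 where there is no reading), "camera_matrix" (3x3 intrinsics, pixels), "extrinsics" (4x4, takes a point from camera to world coordinates). Camera axes: x right, y up, looking along -z (the intrinsics and any distortion apply to the point x, -y, -z); pixel columns grow to the right and rows downward; lengths in m; the calibration is good to about 2 mm. A picture is of the moment at which its call begins.
- job.sign_off(): hands the job in; it is judged then, once.
The state is a dict: "time": time; "qpos": joint angles; "dq": joint speeds; "joint_efforts": joint torques, N m; "eef_pos": TCP position; "tcp_rot": TCP orientation; "contact_force": force on the tool from outside, world axes, zero at the start; "wrist_torque": the same for the moment, N m; "opening": opening from 0.0 (shut) to 1.0 (fully open); "finger_force": force on a finger pad.
Only numpy, scipy, OpenCV 4.12 (cv2) and the standard library are available. Lean on these libraries where they do the work, as an engineer would, in place of code of your own. Each camera call takes 0.05 s, during which the arm holds its last target. There are 200 camera calls.

## Working session

There is one attempt and no reset: what is moved stays moved. The work goes in short steps, Python scripts to look and compute and a tool call to move; the robot and the scene stay as the last step left them, time stands still between calls to the robot, and variables do not carry over. Pictures are saved under pics/ and viewed, at most 10 in all, crops included, and the job is handed in when it is done.

Besides the shell and the picture viewer there is one more tool, called after "Call:" as a command line: name --argument value ..., lists and objects as JSON in quotes. jog_arm: Moves the arm, as the interface text tells. Shift numbers are shares of 12 cm and turn numbers shares of pi/2 rad, none past 1 either way. Its arguments: {"type":"object","properties":{"increments":{"type":"array"},"force":{"type":"number"}},"required":["increments"]}

```bash
mkdir -p pics; ls; python3 - <<'E'
from plant import get_state, imaging
import cv2,numpy as np
for n in("top","side"):
    c=imaging.read_camera(n);cv2.imwrite(f"pics/{n}0.png",c["frame"]);np.savez(f"{n}0.npz",**c)
    print(n,c["camera_matrix"].round(1).tolist(),c["extrinsics"].round(3).tolist(),[k for k in c])
s=get_state();print(s["time"],s["eef_pos"],s["tcp_rot"],s["opening"])
E
```

```text
pics
top [[543.3, 0.0, 311.7], [0.0, 543.3, 245.9], [0.0, 0.0, 1.0]] [[0.01, 0.996, -0.094, 0.44], [-1.0, 0.007, -0.026, -0.02], [-0.025, 0.094, 0.995, 1.092], [0.0, 0.0, 0.0, 1.0]] ['frame', 'depth', 'camera_matrix', 'extrinsics']
side [[602.1, 0.0, 317.5], [0.0, 602.1, 237.0], [0.0, 0.0, 1.0]] [[-0.824, 0.345, -0.45, 0.048], [-0.567, -0.529, 0.632, 0.684], [-0.02, 0.775, 0.631, 0.718], [0.0, 0.0, 0.0, 1.0]] ['frame', 'depth', 'camera_matrix', 'extrinsics']
0.1 [ 0.20956412 -0.64107353  0.25505976] [ 9.87559399e-01  1.57242689e-01 -8.19303361e-06 -1.08149477e-03] 0.9982244294287154
```

View pics/top0.png

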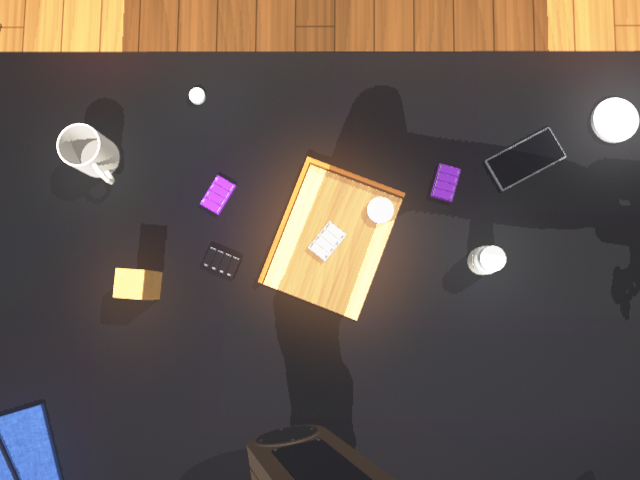

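View pics/side0.png

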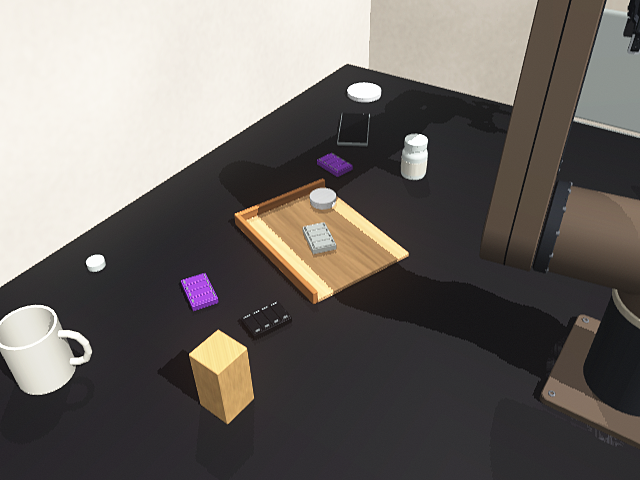

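The top view shows the tray with its rim corner at about (308,160). The long rim runs down-left to (260,283) and the short rim runs right to (404,193). The white case is at (327,241), the tin at (380,209) and the jar at (487,260). The side view confirms this layout.

```bash
cat > h.py <<'E'
import cv2,numpy as np
from plant import imaging
def pts(c,uv,z):
    K,E=c["camera_matrix"],c["extrinsics"]
    uv=np.asarray(uv,float).reshape(-1,2)
    d=np.c_[(uv-K[[0,1],2])/K[[0,1],[0,1]],np.ones(len(uv))]*[1,-1,-1]
    w=d@E[:3,:3].T; o=E[:3,3]
    return (o+w*((z-o[2])/w[:,2])[:,None])[:,:2]
def cloud(c,mask):
    v,u=np.nonzero(mask&(c["depth"]>0)); K,E=c["camera_matrix"],c["extrinsics"]
    d=np.c_[(np.c_[u,v]-K[[0,1],2])/K[[0,1],[0,1]],np.ones(len(u))]*[1,-1,-1]*c["depth"][v,u][:,None]
    return d@E[:3,:3].T+E[:3,3]
def whites(c,box):
    f=c["frame"];h=cv2.cvtColor(f,cv2.COLOR_BGR2HSV)
    m=((h[...,1]<60)&(h[...,2]>110)).astype(np.uint8)
    k=np.zeros_like(m);x0,y0,x1,y1=box;k[y0:y1,x0:x1]=1
    m=cv2.morphologyEx(m*k,cv2.MORPH_CLOSE,np.ones((5,5)))
    return [q for q in cv2.findContours(m,0,2)[0] if cv2.contourArea(q)>150]
def rect(p):
    (cx,cy),(w,h),a=cv2.minAreaRect((p*1000).astype(np.float32))
    if w<h:w,h,a=h,w,a+90
    return cx,cy,w,h,(a+90)%180-90
E
python3 - <<'E'
from h import *
c=dict(np.load("top0.npz"))
h=cv2.cvtColor(c["frame"],cv2.COLOR_BGR2HSV)
m=(h[...,1]>70)&(h[...,0]<30)&(h[...,2]>60)
m[:140]=0;m[340:]=0;m[:,:240]=0;m[:,430:]=0
q=max(cv2.findContours(m.astype(np.uint8),0,2)[0],key=cv2.contourArea)
mm=np.zeros(m.shape,np.uint8);cv2.drawContours(mm,[q],-1,1,-1)
P=cloud(c,mm>0)
print(np.percentile(P[:,2],[1,10,50,90,99]))
P=P[(P[:,2]>0.003)&(P[:,2]<.032)]
print("tray all",rect(P[:,:2]))
hi=P[(P[:,2]>.022)]
print("rim",len(hi),rect(hi[:,:2]))
print("floor px approx corners z=.008",pts(c,[[357,320]],.008), "rim top corners",pts(c,[[308,157],[404,193],[260,283]],.026))
for q in whites(c,(240,140,520,340)):
    for z in(.022,.024,.085): print(cv2.boundingRect(q),z,np.round(rect(pts(c,q,z)),1))
E
```

```text
[-2.85681693e-03  6.43855385e-05  8.20924020e-03  2.27882913e-02
  2.87379612e-02]
tray all (563.302001953125, -23.918701171875, 389.9374694824219, 280.6905212402344, -11.3797607421875)
rim 2230 (559.4174194335938, -30.821807861328125, 269.6673278808594, 209.98147583007812, -20.640213012695312)
floor px approx corners z=.008 [[ 0.39505145 -0.08306441]] rim top corners [[ 0.71837673  0.01654295]
 [ 0.64625185 -0.17445038]
 [ 0.4657624   0.10818631]]
(467, 245, 40, 31) 0.022 [ 515.6 -335.2   76.9   57.2  -72.5]
(467, 245, 40, 31) 0.024 [ 515.4 -334.6   76.7   57.1  -72.5]
(467, 245, 40, 31) 0.085 [ 511.1 -316.7   72.4   53.8  -72.5]
(308, 221, 39, 41) 0.022 [550.2 -22.3  70.4  45.3 -38.4]
(308, 221, 39, 41) 0.024 [550.  -22.3  70.3  45.2 -38.4]
(308, 221, 39, 41) 0.085 [543.7 -22.2  66.3  42.6 -38.4]
(345, 196, 49, 124) 0.022 [ 517.7 -110.9  247.7   59.3  -11.3]
(345, 196, 49, 124) 0.024 [ 517.6 -110.7  247.3   59.2  -11.3]
(345, 196, 49, 124) 0.085 [ 513.1 -105.5  233.2   55.8  -11.3]
(264, 166, 60, 123) 0.022 [578.7  43.1 253.4  33.6 -21.1]
(264, 166, 60, 123) 0.024 [578.5  43.  253.   33.5 -21.1]
(264, 166, 60, 123) 0.085 [570.5  39.4 238.5  31.6 -21.1]
```

Call:
jog_arm --increments '[{"dx": 0.27, "dy": 0.4, "az": 0.06, "gripper": -1}, {"dx": 0.54, "dy": 0.8, "az": 0.12, "gripper": -1}, {"dx": 0.6, "dy": 1, "az": 0.12, "gripper": -1}, {"dx": 0.6, "dy": 1, "az": 0.12, "gripper": -1}]'

```text
$.increments[0]: bad value
```

```bash
python3 -c "
from plant import ctrl;print(ctrl.finger_overhang)"
```

```text
0.025
```

Call:
jog_arm --increments '[{"dx": 0.27, "dy": 0.4, "dz": 0, "ax": 0, "ay": 0, "az": 0.06, "gripper": -1}, {"dx": 0.54, "dy": 0.8, "dz": 0, "ax": 0, "ay": 0, "az": 0.12, "gripper": -1}, {"dx": 0.6, "dy": 1, "dz": 0, "ax": 0, "ay": 0, "az": 0.12, "gripper": -1}, {"dx": 0.6, "dy": 1, "dz": 0, "ax": 0, "ay": 0, "az": 0.12, "gripper": -1}]'

```text
time: 0.5
eef_pos: [0.2836, -0.5172, 0.2552]
tcp_rot: [0.968, 0.252, 0.0, -0.002]
contact_force: [0.1, -0.9, 0.1]
opening: 0.334
finger_force: 0.0
```

Call:
jog_arm --increments '[{"dx": 0.2, "dy": 0.35, "dz": 0, "ax": 0, "ay": 0, "az": 0.06, "gripper": -1}, {"dx": 0.4, "dy": 0.7, "dz": 0, "ax": 0, "ay": 0, "az": 0.12, "gripper": -1}, {"dx": 0.52, "dy": 0.92, "dz": 0, "ax": 0, "ay": 0, "az": 0.15, "gripper": -1}, {"dx": 0.52, "dy": 0.92, "dz": 0, "ax": 0, "ay": 0, "az": 0.15, "gripper": -1}]'

```text
time: 0.9
eef_pos: [0.3452, -0.4088, 0.256]
tcp_rot: [0.932, 0.363, 0.0, -0.0]
contact_force: [-0.5, 0.2, -0.1]
opening: 0.001
finger_force: 0.0
```

Call:
jog_arm --increments '[{"dx": 0.2, "dy": 0.35, "dz": 0, "ax": 0, "ay": 0, "az": 0.06, "gripper": -1}, {"dx": 0.4, "dy": 0.7, "dz": 0, "ax": 0, "ay": 0, "az": 0.12, "gripper": -1}, {"dx": 0.52, "dy": 0.92, "dz": 0, "ax": 0, "ay": 0, "az": 0.15, "gripper": -1}, {"dx": 0.52, "dy": 0.92, "dz": 0, "ax": 0, "ay": 0, "az": 0.15, "gripper": -1}]'

```text
time: 1.3
eef_pos: [0.4074, -0.2993, 0.2562]
tcp_rot: [0.883, 0.47, 0.0, -0.0]
contact_force: [-1.0, 0.1, -0.1]
opening: 0.003
finger_force: 0.0
```

Call:
jog_arm --increments '[{"dx": 0.2, "dy": 0.35, "dz": 0, "ax": 0, "ay": 0, "az": 0.06, "gripper": -1}, {"dx": 0.4, "dy": 0.7, "dz": 0, "ax": 0, "ay": 0, "az": 0.12, "gripper": -1}, {"dx": 0.52, "dy": 0.92, "dz": 0, "ax": 0, "ay": 0, "az": 0.15, "gripper": -1}, {"dx": 0.52, "dy": 0.92, "dz": 0, "ax": 0, "ay": 0, "az": 0.15, "gripper": -1}]'

```text
time: 1.7
eef_pos: [0.4699, -0.1896, 0.2562]
tcp_rot: [0.821, 0.57, 0.0, 0.0]
contact_force: [-0.5, -1.3, 0.3]
opening: -0.004
finger_force: 0.0
```

Call:
jog_arm --increments '[{"dx": 0.2, "dy": 0.35, "dz": 0, "ax": 0, "ay": 0, "az": 0, "gripper": -1}, {"dx": 0.4, "dy": 0.7, "dz": -0.3, "ax": 0, "ay": 0, "az": 0, "gripper": -1}, {"dx": 0.52, "dy": 0.92, "dz": -0.6, "ax": 0, "ay": 0, "az": 0, "gripper": -1}, {"dx": 0.52, "dy": 0.92, "dz": -0.8, "ax": 0, "ay": 0, "az": 0, "gripper": -1}, {"dx": 0.52, "dy": 0.92, "dz": -0.8, "ax": 0, "ay": 0, "az": 0, "gripper": -1}, {"dx": 0.52, "dy": 0.92, "dz": -0.8, "ax": 0, "ay": 0, "az": 0, "gripper": -1}]'

```text
time: 2.3
eef_pos: [0.5313, -0.0818, 0.1603]
tcp_rot: [0.823, 0.568, -0.001, -0.0]
contact_force: [0.4, -0.1, 0.8]
opening: -0.003
finger_force: 0.0
```

Call:
jog_arm --increments '[{"dx": 0, "dy": 0, "dz": -0.4, "ax": 0, "ay": 0, "az": 0, "gripper": -1}, {"dx": 0, "dy": 0, "dz": -0.7, "ax": 0, "ay": 0, "az": 0, "gripper": -1}, {"dx": 0, "dy": 0, "dz": -0.9, "ax": 0, "ay": 0, "az": 0, "gripper": -1}, {"dx": 0, "dy": 0, "dz": -1, "ax": 0, "ay": 0, "az": 0, "gripper": -1}, {"dx": 0, "dy": 0, "dz": -1, "ax": 0, "ay": 0, "az": 0, "gripper": -1}]'

```text
time: 2.8
eef_pos: [0.5314, -0.0814, 0.0406]
tcp_rot: [0.823, 0.568, -0.0, 0.0]
contact_force: [0.2, 0.1, 1.2]
opening: 0.002
finger_force: 0.0
```

```bash
python3 - <<'E'
from h import *
c=imaging.read_camera("side");cv2.imwrite("pics/s1.png",cv2.resize(c["frame"][150:330,200:440],(800,600)))
E
```

```text
(no output)
```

View pics/s1.png

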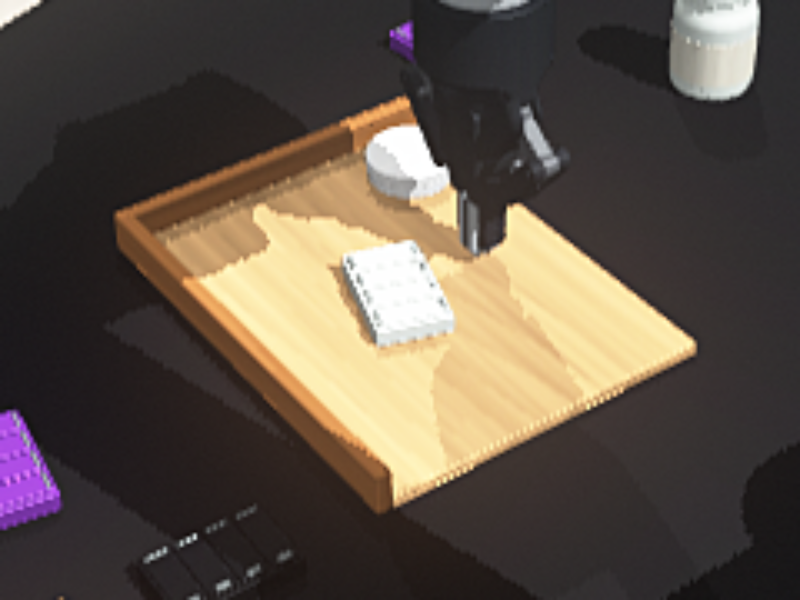

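The shut fingertips are at (482,245) in the crop, beside the case's side away from the long rim. The case is at about (400,295). Next I push toward the long rim.

Call:
jog_arm --increments '[{"dx": 0.035, "dy": 0.094, "dz": -0.03, "ax": 0, "ay": 0, "az": 0, "gripper": -1}, {"dx": 0.07, "dy": 0.187, "dz": -0.03, "ax": 0, "ay": 0, "az": 0, "gripper": -1}, {"dx": 0.105, "dy": 0.28, "dz": -0.03, "ax": 0, "ay": 0, "az": 0, "gripper": -1}, {"dx": 0.14, "dy": 0.375, "dz": -0.03, "ax": 0, "ay": 0, "az": 0, "gripper": -1}, {"dx": 0.175, "dy": 0.47, "dz": -0.03, "ax": 0, "ay": 0, "az": 0, "gripper": -1}, {"dx": 0.21, "dy": 0.56, "dz": -0.03, "ax": 0, "ay": 0, "az": 0, "gripper": -1}, {"dx": 0.245, "dy": 0.655, "dz": -0.03, "ax": 0, "ay": 0, "az": 0, "gripper": -1}, {"dx": 0.245, "dy": 0.655, "dz": -0.03, "ax": 0, "ay": 0, "az": 0, "gripper": -1}]'

```text
time: 3.65
eef_pos: [0.5611, 0.0002, 0.0367]
tcp_rot: [0.822, 0.57, 0.0, -0.0]
contact_force: [-0.2, -0.9, -0.4]
opening: 0.0
finger_force: 0.0
```

```bash
python3 - <<'E'
from h import *
c=imaging.read_camera("side");cv2.imwrite("pics/s2.png",cv2.resize(c["frame"][150:330,200:440],(800,600)))
E
```

```text
(no output)
```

View pics/s2.png

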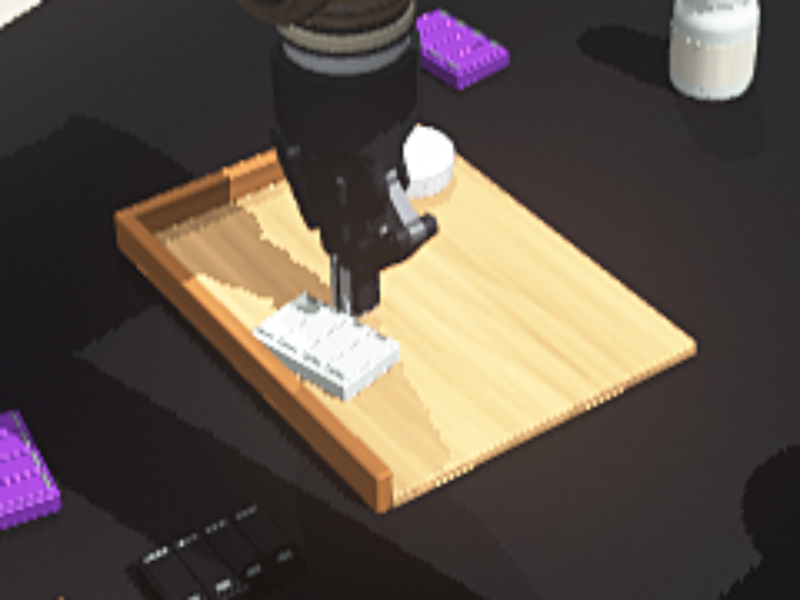

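The fingers sit ahead of the case's centre, so it has turned past parallel and its front corner is at the long rim, near (260,330). I'll back off, shift rearward and re-measure.

Call:
jog_arm --increments '[{"dx": -0.04, "dy": -0.1, "dz": 0, "ax": 0, "ay": 0, "az": 0, "gripper": -1}, {"dx": -0.1, "dy": -0.27, "dz": 0, "ax": 0, "ay": 0, "az": 0, "gripper": -1}, {"dx": -0.3, "dy": -0.2, "dz": 0, "ax": 0, "ay": 0, "az": 0, "gripper": -1}, {"dx": -0.33, "dy": -0.18, "dz": 0, "ax": 0, "ay": 0, "az": 0, "gripper": -1}, {"dx": -0.33, "dy": -0.18, "dz": 0, "ax": 0, "ay": 0, "az": 0, "gripper": -1}]'

```text
time: 4.2
eef_pos: [0.5201, -0.0234, 0.0364]
tcp_rot: [0.822, 0.569, -0.0, -0.0]
contact_force: [0.1, 0.6, 0.5]
opening: -0.003
finger_force: 0.0
```

```bash
cat >> h.py <<'E'
A=np.deg2rad(-20.64);R=np.array([[np.cos(A),-np.sin(A)],[np.sin(A),np.cos(A)]]);O=np.array([.553,-.0337])
def tray(p): return (np.asarray(p)-O)@R
E
cat > m.py <<'E'
from h import *
import sys
from plant import get_state
n=sys.argv[1]
s=get_state();print(s["time"],"tcp tray mm",(tray(s["eef_pos"][:2])*1000).round(1))
for cam in ("top","side"):
    c=imaging.read_camera(cam);cv2.imwrite(f"pics/{cam}{n}.png",c["frame"])
    h=cv2.cvtColor(c["frame"],cv2.COLOR_BGR2HSV)
    m=((h[...,1]<45)&(h[...,2]>90)).astype(np.uint8)
    m=cv2.morphologyEx(m,cv2.MORPH_OPEN,np.ones((3,3)))
    for q in cv2.findContours(m,0,2)[0]:
        if cv2.contourArea(q)<100: continue
        t=tray(pts(c,q,.022));r=np.round(rect(t),1)
        if -140<r[0]<140 and -110<r[1]<120: print(cam,cv2.boundingRect(q),r)
E
python3 m.py 3
```

```text
4.2 tcp tray mm [-34.4  -1.9]
top (292, 198, 22, 17) [ 41.3  80.   41.8  32.3 -69. ]
top (351, 196, 45, 123) [ -4.  -87.9 246.7  55.1  12.5]
top (343, 189, 28, 36) [ 79.1 -19.5  72.7  39.4   3.1]
side (276, 238, 44, 32) [-30.6  71.9  78.4  53.1  14.7]
```

```bash
python3 -c "
import cv2;f=cv2.imread('pics/top3.png');cv2.imwrite('pics/t3.png',cv2.resize(f[130:340,230:510],(800,600)))"
```

```text
(no output)
```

View pics/t3.png

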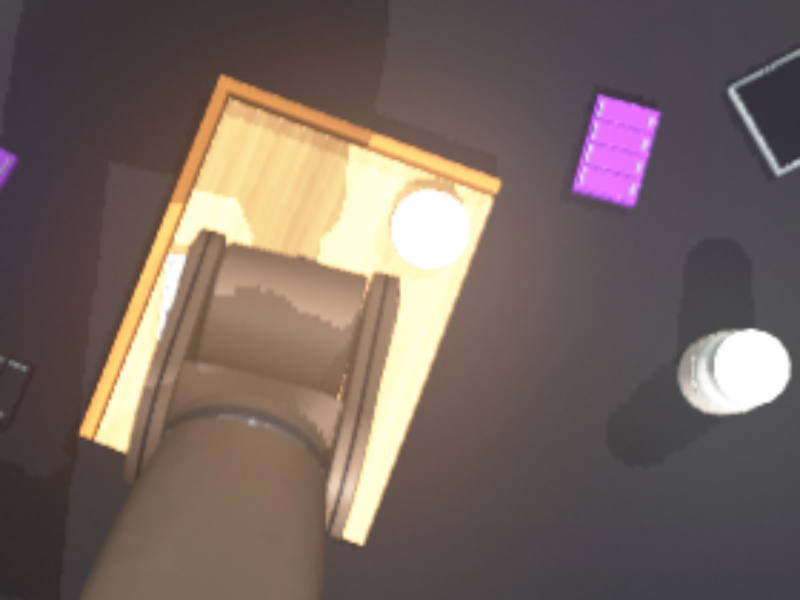

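The arm hides the case in the top view; only a sliver shows, near (170,290). The side view puts the case's centre near tray (-30,66), turned about +15°. The fingers are now behind its centre, so I push again.

Call:
jog_arm --increments '[{"dx": 0.03, "dy": 0.094, "dz": 0, "ax": 0, "ay": 0, "az": 0, "gripper": -1}, {"dx": 0.055, "dy": 0.16, "dz": 0, "ax": 0, "ay": 0, "az": 0, "gripper": -1}, {"dx": 0.08, "dy": 0.22, "dz": 0, "ax": 0, "ay": 0, "az": 0, "gripper": -1}, {"dx": 0.1, "dy": 0.28, "dz": 0, "ax": 0, "ay": 0, "az": 0, "gripper": -1}, {"dx": 0.12, "dy": 0.325, "dz": 0, "ax": 0, "ay": 0, "az": 0, "gripper": -1}, {"dx": 0.12, "dy": 0.325, "dz": 0, "ax": 0, "ay": 0, "az": 0, "gripper": -1}]'

```text
time: 4.9
eef_pos: [0.5358, 0.0169, 0.0367]
tcp_rot: [0.822, 0.57, 0.0, 0.0]
contact_force: [0.0, -1.1, 0.6]
opening: -0.003
finger_force: 0.0
```

```bash
python3 m.py 4; python3 -c "
import cv2;f=cv2.imread('pics/side4.png');cv2.imwrite('pics/s4.png',cv2.resize(f[150:330,200:440],(800,600)))"
```

```text
4.9 tcp tray mm [-33.9  41.3]
top (352, 241, 28, 73) [-45.4 -86.9 151.2   6.7   0.8]
top (367, 196, 28, 28) [ 90.1 -67.2  54.2  53.5  20.7]
top (344, 189, 27, 58) [ 55.9 -20.6 117.4  28.5  -2.8]
side (274, 238, 39, 32) [-27.2  66.1  80.3  63.4  -0.2]
```

View pics/s4.png

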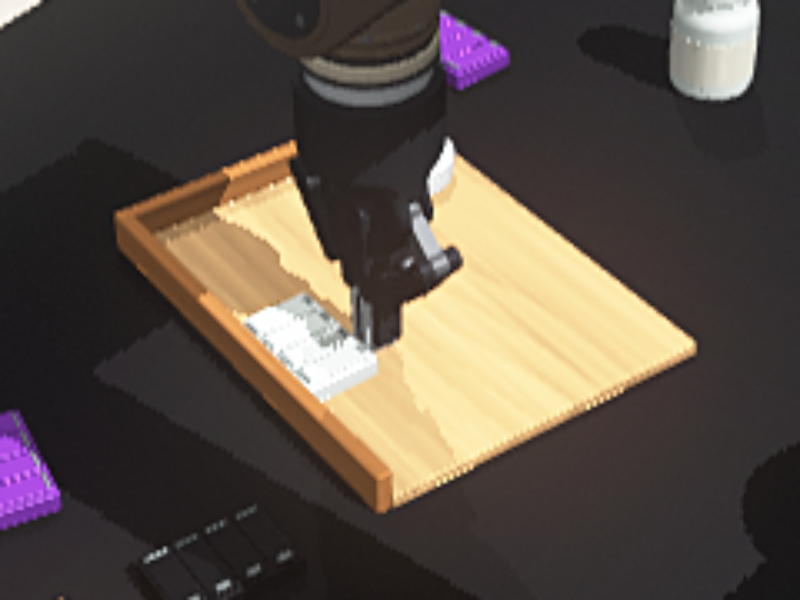

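The case is now parallel to the long rim and nearly against it (crop 245-380, 295-400). I'll nudge it in, then go round to its rear end.

Call:
jog_arm --increments '[{"dx": 0.009, "dy": 0.024, "dz": 0, "ax": 0, "ay": 0, "az": 0, "gripper": -1}, {"dx": 0.009, "dy": 0.024, "dz": 0, "ax": 0, "ay": 0, "az": 0, "gripper": -1}]'

```text
time: 5.2
eef_pos: [0.5364, 0.0186, 0.0367]
tcp_rot: [0.822, 0.569, -0.0, 0.0]
contact_force: [-1.3, -2.0, -0.2]
opening: -0.002
finger_force: 0.8
```

Call:
jog_arm --increments '[{"dx": -0.053, "dy": -0.14, "dz": 0, "ax": 0, "ay": 0, "az": 0, "gripper": -1}, {"dx": -0.27, "dy": -0.06, "dz": 0, "ax": 0, "ay": 0, "az": 0, "gripper": -1}, {"dx": -0.506, "dy": 0.03, "dz": 0, "ax": 0, "ay": 0, "az": 0, "gripper": -1}, {"dx": -0.506, "dy": 0.03, "dz": 0, "ax": 0, "ay": 0, "az": 0, "gripper": -1}, {"dx": -0.43, "dy": 0.23, "dz": 0, "ax": 0, "ay": 0, "az": 0, "gripper": -1}, {"dx": -0.362, "dy": 0.411, "dz": 0, "ax": 0, "ay": 0, "az": 0, "gripper": -1}, {"dx": -0.362, "dy": 0.411, "dz": 0, "ax": 0, "ay": 0, "az": 0, "gripper": -1}]'

```text
time: 5.9
eef_pos: [0.495, 0.0695, 0.0375]
tcp_rot: [0.822, 0.57, 0.001, 0.001]
contact_force: [-0.8, -0.5, 0.6]
opening: 0.002
finger_force: 0.0
```

```bash
python3 m.py 5; python3 -c "
import cv2;f=cv2.imread('pics/side5.png');cv2.imwrite('pics/s5.png',cv2.resize(f[150:330,200:440],(800,600)))"
```

```text
5.9 tcp tray mm [-90.7  76.1]
top (284, 215, 27, 22) [ -4.   75.9  44.9  44.9 -89.5]
top (367, 197, 27, 27) [ 88.9 -66.6  52.2  51.5  20.7]
side (274, 238, 35, 32) [-26.9  77.   79.8  41.4  -0.2]
```

View pics/s5.png

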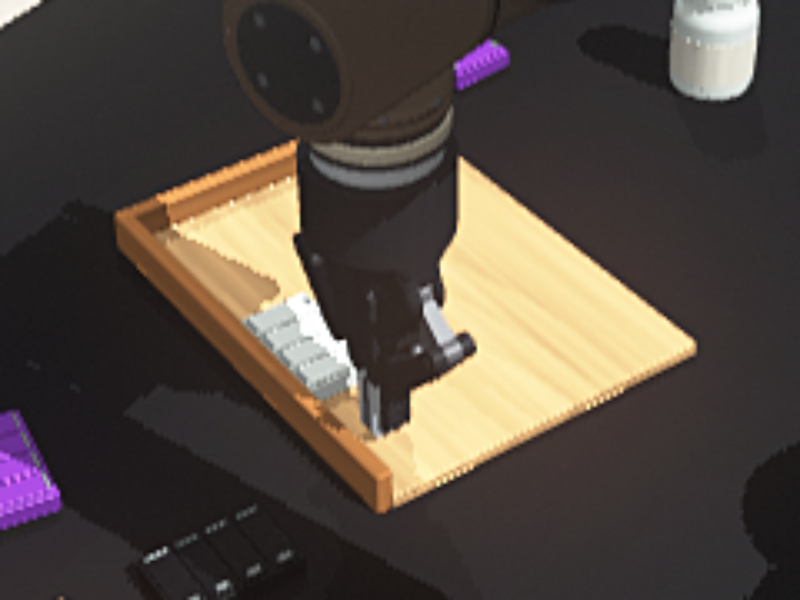

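The case is flush with the long rim: the top view gives y = 75.9, angle about 0 and front end near x = +18. The fingers are behind it, at crop (385,400). Now I push along the rim.

Call:
jog_arm --increments '[{"dx": 0.09, "dy": -0.034, "dz": 0, "ax": 0, "ay": 0, "az": 0, "gripper": -1}, {"dx": 0.18, "dy": -0.068, "dz": 0, "ax": 0, "ay": 0, "az": 0, "gripper": -1}, {"dx": 0.27, "dy": -0.102, "dz": 0, "ax": 0, "ay": 0, "az": 0, "gripper": -1}, {"dx": 0.36, "dy": -0.136, "dz": 0, "ax": 0, "ay": 0, "az": 0, "gripper": -1}, {"dx": 0.45, "dy": -0.17, "dz": 0, "ax": 0, "ay": 0, "az": 0, "gripper": -1}, {"dx": 0.54, "dy": -0.204, "dz": 0, "ax": 0, "ay": 0, "az": 0, "gripper": -1}, {"dx": 0.63, "dy": -0.238, "dz": 0, "ax": 0, "ay": 0, "az": 0, "gripper": -1}]'

```text
time: 6.7
eef_pos: [0.5684, 0.0393, 0.0366]
tcp_rot: [0.822, 0.569, -0.002, -0.001]
contact_force: [-5.9, 0.7, 5.8]
opening: 0.004
finger_force: 3.7
```

```bash
python3 m.py 6
```

```text
6.7 tcp tray mm [-11.3  73.7]
top (367, 196, 28, 28) [ 90.1 -67.2  54.2  53.5  20.7]
side (258, 224, 26, 28) [29.7 78.6 80.6 38.  -0.2]
side (310, 188, 26, 21) [ 80.2 -61.7  68.6  50.3 -36.1]
```

Call:
jog_arm --increments '[{"dx": 0.09, "dy": -0.026, "dz": 0, "ax": 0, "ay": 0, "az": 0, "gripper": -1}, {"dx": 0.18, "dy": -0.055, "dz": 0, "ax": 0, "ay": 0, "az": 0, "gripper": -1}, {"dx": 0.27, "dy": -0.085, "dz": 0, "ax": 0, "ay": 0, "az": 0, "gripper": -1}, {"dx": 0.34, "dy": -0.11, "dz": 0, "ax": 0, "ay": 0, "az": 0, "gripper": -1}, {"dx": 0.39, "dy": -0.127, "dz": 0, "ax": 0, "ay": 0, "az": 0, "gripper": -1}, {"dx": 0.39, "dy": -0.127, "dz": 0, "ax": 0, "ay": 0, "az": 0, "gripper": -1}]'

```text
time: 7.4
eef_pos: [0.612, 0.0239, 0.0365]
tcp_rot: [0.822, 0.57, -0.005, -0.003]
contact_force: [-14.3, -3.5, 11.5]
opening: -0.003
finger_force: 7.7
```

Call:
jog_arm --increments '[{"dx": 0.025, "dy": -0.009, "dz": 0, "ax": 0, "ay": 0, "az": 0, "gripper": -1}, {"dx": 0.04, "dy": -0.015, "dz": 0, "ax": 0, "ay": 0, "az": 0, "gripper": -1}, {"dx": 0.04, "dy": -0.015, "dz": 0, "ax": 0, "ay": 0, "az": 0, "gripper": -1}]'

```text
time: 7.7
eef_pos: [0.6156, 0.0225, 0.0365]
tcp_rot: [0.822, 0.57, -0.006, -0.004]
contact_force: [-14.9, -2.4, 14.4]
opening: 0.0
finger_force: 9.4
```

```bash
python3 m.py 7
```

```text
7.7 tcp tray mm [38.8 74.7]
top (367, 196, 28, 28) [ 90.1 -67.2  54.2  53.5  20.7]
top (350, 192, 20, 39) [ 72.3 -25.8  82.7  15.2  -3.5]
side (245, 212, 25, 27) [76.3 80.3 81.2 34.2 -0.2]
side (310, 188, 27, 21) [ 79.6 -62.4  68.5  52.3 -36.4]
```

The case is still about 6 mm short, and the fingers are pressing down on it. I'll release, raise slightly and push again.

Call:
jog_arm --increments '[{"dx": -0.1, "dy": 0.038, "dz": 0, "ax": 0, "ay": 0, "az": 0, "gripper": -1}, {"dx": -0.1, "dy": 0.045, "dz": 0.015, "ax": 0, "ay": 0, "az": 0, "gripper": -1}, {"dx": -0.03, "dy": 0.02, "dz": 0.015, "ax": 0, "ay": 0, "az": 0, "gripper": -1}, {"dx": 0.02, "dy": 0.001, "dz": 0.015, "ax": 0, "ay": 0, "az": 0, "gripper": -1}, {"dx": 0.05, "dy": -0.01, "dz": 0.015, "ax": 0, "ay": 0, "az": 0, "gripper": -1}, {"dx": 0.05, "dy": -0.01, "dz": 0.015, "ax": 0, "ay": 0, "az": 0, "gripper": -1}]'

```text
time: 8.4
eef_pos: [0.6246, 0.0223, 0.0386]
tcp_rot: [0.822, 0.569, -0.003, -0.004]
contact_force: [-10.1, 3.7, 8.9]
opening: 0.001
finger_force: 7.3
```

```bash
python3 m.py 8
```

```text
8.4 tcp tray mm [47.3 77.6]
top (367, 196, 28, 28) [ 90.1 -67.2  54.2  53.5  20.7]
top (350, 192, 20, 39) [ 72.3 -26.4  82.7  14.   -3.5]
side (244, 211, 22, 27) [82.5 81.  82.2 32.9 -0.2]
side (310, 188, 27, 21) [ 79.6 -62.4  68.5  52.3 -36.4]
```

Call:
jog_arm --increments '[{"dx": 0.015, "dy": -0.005, "dz": 0, "ax": 0, "ay": 0, "az": 0, "gripper": -1}, {"dx": 0.03, "dy": -0.011, "dz": 0, "ax": 0, "ay": 0, "az": 0, "gripper": -1}, {"dx": 0.03, "dy": -0.011, "dz": 0, "ax": 0, "ay": 0, "az": 0, "gripper": -1}]'

```text
time: 8.8
eef_pos: [0.625, 0.0221, 0.0386]
tcp_rot: [0.822, 0.569, -0.006, -0.007]
contact_force: [-18.9, 5.7, 17.9]
opening: -0.003
finger_force: 12.3
```

The fingers stalled with rising force, so the case is against the short rim. I'll back off, lift and look.

Call:
jog_arm --increments '[{"dx": -0.1, "dy": 0.038, "dz": 0, "ax": 0, "ay": 0, "az": 0, "gripper": -1}, {"dx": -0.22, "dy": 0.083, "dz": 0, "ax": 0, "ay": 0, "az": 0, "gripper": -1}, {"dx": -0.3, "dy": -0.2, "dz": 0.2, "ax": 0, "ay": 0, "az": 0, "gripper": -1}, {"dx": -0.5, "dy": -0.5, "dz": 0.5, "ax": 0, "ay": 0, "az": 0, "gripper": -1}, {"dx": -0.5, "dy": -0.8, "dz": 0.5, "ax": 0, "ay": 0, "az": 0, "gripper": -1}, {"dx": -0.5, "dy": -1, "dz": 0.5, "ax": 0, "ay": 0, "az": 0, "gripper": -1}, {"dx": -0.5, "dy": -1, "dz": 0.5, "ax": 0, "ay": 0, "az": 0, "gripper": -1}]'

```text
time: 9.5
eef_pos: [0.5715, -0.1036, 0.0998]
tcp_rot: [0.823, 0.568, 0.001, 0.002]
contact_force: [0.3, -0.3, -0.2]
opening: -0.001
finger_force: 0.0
```

```bash
python3 m.py 9;  python3 -c "
import cv2,numpy as np;f=cv2.imread('pics/side9.png');g=cv2.imread('pics/top9.png')
cv2.imwrite('pics/s9.png',np.hstack([cv2.resize(f[175:265,230:320],(400,400),interpolation=2),cv2.resize(g[140:230,280:370],(400,400),interpolation=2)]))"
```

```text
9.5 tcp tray mm [ 42.  -58.9]
top (372, 243, 25, 18) [  16.8 -103.9   56.4   13.2   79. ]
top (271, 200, 39, 82) [-35.   79.9 170.3  30.7   0.5]
top (298, 164, 32, 39) [92.4 75.9 72.1 44.6 -0. ]
side (244, 209, 36, 29) [82.1 76.8 82.9 41.3 -0.2]
side (310, 187, 27, 22) [ 80.4 -63.6  71.9  52.2 -34.3]
```

View pics/s9.png

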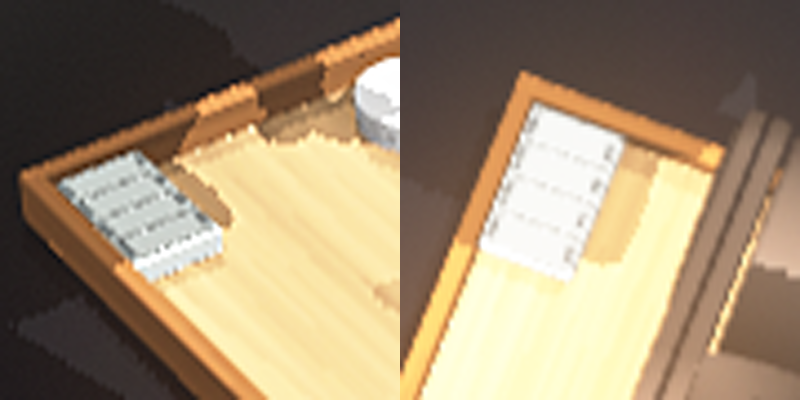

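It looks seated: the left panel (side view) and right panel (top view) both show the case in the corner, square to the rims, and the tin untouched. Contact with the long rim was only light, so I'll press it that way once more.

Call:
jog_arm --increments '[{"dx": 0.3, "dy": 0.24, "dz": 0, "ax": 0, "ay": 0, "az": 0, "gripper": -1}, {"dx": 0.59, "dy": 0.48, "dz": 0, "ax": 0, "ay": 0, "az": 0, "gripper": -1}, {"dx": 0.59, "dy": 0.48, "dz": 0, "ax": 0, "ay": 0, "az": 0, "gripper": -1}, {"dx": 0.59, "dy": 0.48, "dz": -0.3, "ax": 0, "ay": 0, "az": 0, "gripper": -1}, {"dx": 0.59, "dy": 0.48, "dz": -0.51, "ax": 0, "ay": 0, "az": 0, "gripper": -1}, {"dx": 0.59, "dy": 0.48, "dz": -0.51, "ax": 0, "ay": 0, "az": 0, "gripper": -1}]'

```text
time: 10.2
eef_pos: [0.6401, -0.0409, 0.035]
tcp_rot: [0.822, 0.57, -0.001, -0.001]
contact_force: [-0.6, -0.0, -0.2]
opening: -0.001
finger_force: 0.0
```

Call:
jog_arm --increments '[{"dx": 0.03, "dy": 0.08, "dz": 0, "ax": 0, "ay": 0, "az": 0, "gripper": -1}, {"dx": 0.055, "dy": 0.145, "dz": 0, "ax": 0, "ay": 0, "az": 0, "gripper": -1}, {"dx": 0.07, "dy": 0.185, "dz": 0, "ax": 0, "ay": 0, "az": 0, "gripper": -1}, {"dx": 0.077, "dy": 0.205, "dz": 0, "ax": 0, "ay": 0, "az": 0, "gripper": -1}, {"dx": 0.077, "dy": 0.205, "dz": 0, "ax": 0, "ay": 0, "az": 0, "gripper": -1}]'

```text
time: 10.7
eef_pos: [0.6479, -0.0227, 0.0373]
tcp_rot: [0.821, 0.571, -0.006, 0.002]
contact_force: [-7.8, -18.0, 2.0]
opening: 0.002
finger_force: 9.8
```

```bash
python3 -c "
from h import *
from plant import get_state
print(tray(get_state()['eef_pos'][:2]))"
```

```text
[0.08489391 0.04371112]
```

The case is firmly against the long rim, stalled at 19 N. Now I retreat.

Call:
jog_arm --increments '[{"dx": -0.05, "dy": -0.13, "dz": 0, "ax": 0, "ay": 0, "az": 0, "gripper": -1}, {"dx": -0.11, "dy": -0.28, "dz": 0, "ax": 0, "ay": 0, "az": 0, "gripper": -1}, {"dx": -0.11, "dy": -0.28, "dz": 0.3, "ax": 0, "ay": 0, "az": 0, "gripper": -1}, {"dx": -0.3, "dy": -0.4, "dz": 0.7, "ax": 0, "ay": 0, "az": 0, "gripper": -1}, {"dx": -0.6, "dy": -0.7, "dz": 0.9, "ax": 0, "ay": 0, "az": 0, "gripper": -1}, {"dx": -0.6, "dy": -0.7, "dz": 0.9, "ax": 0, "ay": 0, "az": 0, "gripper": -1}, {"dx": -0.6, "dy": -0.7, "dz": 0.9, "ax": 0, "ay": 0, "az": 0, "gripper": -1}]'

```text
time: 11.4
eef_pos: [0.5781, -0.1022, 0.1471]
tcp_rot: [0.823, 0.569, 0.001, 0.001]
contact_force: [-0.2, 0.4, -0.4]
opening: -0.002
finger_force: 0.0
```

```bash
python3 m.py 10;  python3 -c "
import cv2,numpy as np;f=cv2.imread('pics/side10.png');g=cv2.imread('pics/top10.png')
cv2.imwrite('pics/s10.png',np.hstack([cv2.resize(f[175:265,230:320],(400,400),interpolation=2),cv2.resize(g[140:230,280:370],(400,400),interpolation=2)]))"
```

```text
11.4 tcp tray mm [ 47.6 -55.3]
top (368, 239, 31, 21) [  21.1 -100.3   69.5   15.5   81.5]
top (273, 201, 38, 74) [-28.2  77.9 155.5  34.8   0.3]
top (298, 164, 32, 39) [93.3 76.1 70.3 44.7 -0. ]
side (244, 210, 36, 28) [82.5 77.1 81.9 41.3  0.3]
side (310, 188, 27, 21) [ 79.6 -62.4  68.5  52.3 -36.4]
```

View pics/s10.png

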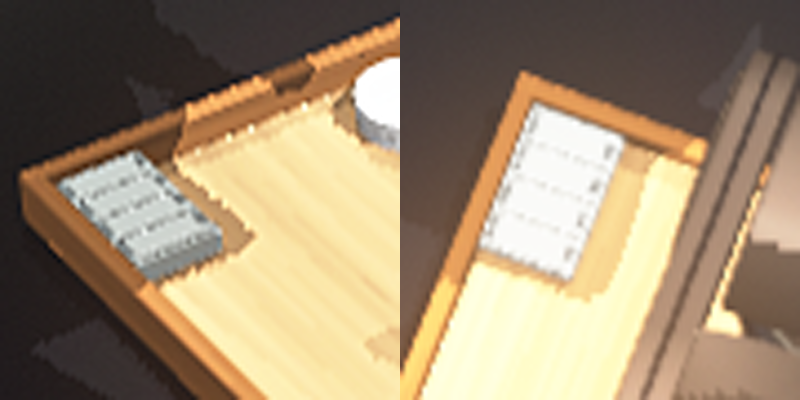

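Both panels show the case seated square in the corner, at about tray (94,76.5) with an angle of 0. Both rims were confirmed by force stalls, and the tin is unmoved.

```bash
python3 -c "
from plant import job;print(job.sign_off())"
```

```text
the job is handed in; nothing more can be done
None
```

The pill case is snug in the rim corner, square to both rims by camera and by force, the tin and jar were left alone, and I handed the job in after about 11.5 s of robot time; no verdict came back.

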